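# Put the sockets and wheel nut away after a wheel change

## Robot

A 6-joint arm with a two-finger parallel gripper is mounted at the origin on the work surface. World frame = base frame: x ahead of the robot, y to its left, z up, the work surface at z = 0. Lengths are in mm, angles in degrees, forces in N, time in s.
With the tool pointing down it reaches from about 300 to 775 mm from the base axis. Payload 14.6 kg.
Tool frame: the origin (TCP) lies at the centre of the arm's flange, where the gripper is bolted on; the fingertips stand 173 mm ahead of it and the grasp point (between the pads) lies 155 mm ahead of it; z points along the fingers, y is the line along which they close (so a half turn about z gives the same grasp; the last joint's range is limited). The gripper opens to 85 mm and grips with 20 to 120 N. Pads are 22 mm wide; open, the fingers measure 114 mm over their backs; the gripper's body (76 mm by 85 mm) begins 54 mm behind the grasp point. The pads swing forward as they close: fully open they stand 13 mm farther back than shut.
Start: joints at [-78.759, 17.183, 87.147, -0, 75.671, -3.816], TCP at [142.876, -531.11, 404.681] pointing down, gripper open.
Joint ranges: [-173.82, 173.82], [-45.26, 126.66], [13.44, 144.39], [-59.66, 239.66], [0, 175.72], [-146.38, 146.38]. Speed limits (degrees/s): [127.2, 127.2, 147.25, 180, 180, 180].

## Interface

Orientations are given as a 3x3 rotation matrix whose columns are the frame's x, y, z axes.
In Python, from bench import bot gives the robot as it stands. Calls block until the motion is done:
- bot.move_to(position, orientation): joint-space move of the TCP to a pose.
- bot.movel(position, vel=150, orientation=None): straight line of the TCP; orientation=None keeps the orientation; vel is the mean speed in mm/s.
- bot.movej(angles): joint-space move.
- bot.gripper_to(opening, grip_force=None): finger opening in mm; grip_force is the grip in N (None keeps the last); returns when the fingers have stopped.
- bot.sleep(seconds).
- bot.ik(position, orientation): joint angles nearest the present ones, or None.
- bot.snapshot(name): name is "scene" or "top"; returns the picture (400x640x3 uint8, red, green, blue); there is no depth.
- bot.camera_model(name): a dict with "fx", "fy", "cx", "cy" (pixels), "k1" (the pictures are not rectified: a ray, as slopes to the right and down, at radius r is drawn at 1 + k1 r^2 times it, then the intrinsics apply), "rvec" (rotation vector, rad) and "tvec" (3), from world to camera coordinates, as OpenCV has them. Camera axes: x right, y down, z forward; pixel columns grow to the right and rows downward; lengths in mm; the calibration is good to about 2 mm. A picture is of the moment at which its call begins. camera_model takes no time and is no camera call.
A pose or a line that the arm cannot do raises bot.Unreachable and nothing moves.
- bot.hand_in(): hands the job in; it is judged then, once.
Readings, each from a call of its own:
- bot.read_time(): time.
- bot.read_joints(): joint angles.
- bot.read_joint_vel(): joint speeds.
- bot.read_effort(): joint torques, N m.
- bot.read_eef_pos(): TCP position.
- bot.read_orientation(): TCP orientation.
- bot.read_ft_force(): force on the tool from outside, world axes, zero at the start.
- bot.read_wrist_torque(): the same for the moment, N m.
- bot.read_width(): finger opening in mm.
- bot.read_grasp_force(): force on a finger pad.
Only numpy, scipy, OpenCV 4.12 (cv2) and the standard library are available. Lean on these libraries where they do the work, as an engineer would, in place of code of your own. Each camera call takes 0.05 s, during which the arm holds its last target. There are 200 camera calls.

## Task

Clear up after the wheel change: lay the two black impact sockets in the black tray and the two bright chrome ones in the red tray, the large socket of each pair in the tray's wide cradle and the small one in its narrow cradle, each lying centred across both ribs; and put the loose wheel nut in the steel dish, down on its floor. Set everything down gently so that nothing is dropped or rolls away, and leave the little red bottle standing where it is.

Things in the scene. Friction and masses are not known exactly. Their poses are not given: they have to be found in the camera images.
- impact_large: Large deep socket, matt black (impact): a plain round steel cylinder 36 mm in diameter and 80 mm long, lying on the bench at the start. Origin at its very middle (on the axis, halfway along), so 18 mm above the bench at the start; its x axis runs along the cylinder. It can roll about that axis. About 340 g.
- impact_small: Small deep socket, matt black (impact): a plain round steel cylinder 26 mm in diameter and 80 mm long, lying on the bench at the start. Origin at its very middle (on the axis, halfway along), so 13 mm above the bench at the start; its x axis runs along the cylinder. It can roll about that axis. About 190 g.
- chrome_large: Large deep socket, bright chrome, silvery: a plain round steel cylinder 36 mm in diameter and 80 mm long, lying on the bench at the start. Origin at its very middle (on the axis, halfway along), so 18 mm above the bench at the start; its x axis runs along the cylinder. It can roll about that axis. About 300 g.
- chrome_small: Small deep socket, bright chrome, silvery: a plain round steel cylinder 26 mm in diameter and 80 mm long, lying on the bench at the start. Origin at its very middle (on the axis, halfway along), so 13 mm above the bench at the start; its x axis runs along the cylinder. It can roll about that axis. About 170 g.
- wheel_nut: Loose bright silvery wheel nut, hexagonal, 21 mm across the flats, 36 mm tall with a domed top (flats from 0 to 27 mm up), standing on the bench, dome up. Origin at the centre of its underside; z up; the x axis is square to a pair of flats, as are the directions 60 degrees on. About 70 g.
- tray_black: Fixed black socket tray, 106 (x) by 150 mm (y), rim 12 high, floor 4. Origin: centre of underside. Two 6 mm ribs along y at x = -26, +26, tops 29 high, with 90-degree V notches; sockets lie along x over both. Wide cradle at y = +35 (robot's left): 36 mm socket's axis seats 39.5 above underside. Narrow cradle at y = -35: 26 mm socket's axis at 36.4. Pale floor strip under each. Yaw under 0.3 rad.
- tray_red: Fixed red socket tray, 106 (x) by 150 mm (y), rim 12 high, floor 4. Origin: centre of underside. Two 6 mm ribs along y at x = -26, +26, tops 29 high, with 90-degree V notches; sockets lie along x over both. Wide cradle at y = +35 (robot's left): 36 mm socket's axis seats 39.5 above underside. Narrow cradle at y = -35: 26 mm socket's axis at 36.4. Pale floor strip under each. Yaw under 0.3 rad.
- threadlock: Little red thread-lock bottle with a white label and a black pointed cap, 31 mm in diameter and 80 mm tall, standing loose on the bench among the trays; easily knocked over. Not to be moved. Origin at the centre of its underside.
- dish: Fixed round steel dish, 148 mm across the rim, 30 high, inner floor 4 up and 116 across. Origin: centre of underside. Three more such nuts are fixed standing in it, 43 mm from the centre, at 0 and 43 degrees either side of its x axis, which points away from the robot (within 0.3 rad); the centre and the half nearer the robot are free.

How it is judged:
By the outcome, as a careful person would: the job done as asked, in the order asked, and still so for the second after the job is handed in, with the robot touching nothing.
It also fails if it takes over 125 s, if anything falls off the work surface, if the arm or the gripper's body presses on something with over 40 N, if the wrist force passes 120 N, or if a joint passes its speed limit or range.

## Working session

There is one attempt and no reset: what is moved stays moved. The work goes in short steps, each a Python script; the robot and the scene stay as the last script left them, time stands still between calls to the robot, and variables do not carry over. Pictures are saved under pics/ and viewed, at most 14 in all, crops included, and the job is handed in when it is done.

```bash
ls; mkdir -p pics; python3 - <<'E'
from bench import bot
import cv2
for n in("scene","top"):
    im=bot.snapshot(n); cv2.imwrite(f"pics/{n}0.png",im[:,:,::-1]); print(n,bot.camera_model(n))
E
```

```text
pics
scene {'fx': 427.7253269485385, 'fy': 427.7253269485385, 'cx': 315.3986879367484, 'cy': 200.43043105921612, 'k1': -0.020134713749921714, 'rvec': array([ 2.04261614,  1.62001066, -0.51607664]), 'tvec': array([-146.26646996, -425.65911769, 1402.6863938 ])}
top {'fx': 501.61411341946416, 'fy': 501.61411341946416, 'cx': 327.7029261532049, 'cy': 197.33106517394938, 'k1': -0.07684169201562903, 'rvec': array([ 2.18494482, -2.13934894,  0.11861974]), 'tvec': array([   3.8725766 ,  569.78391426, 1320.03548279])}
```

View pics/top0.png

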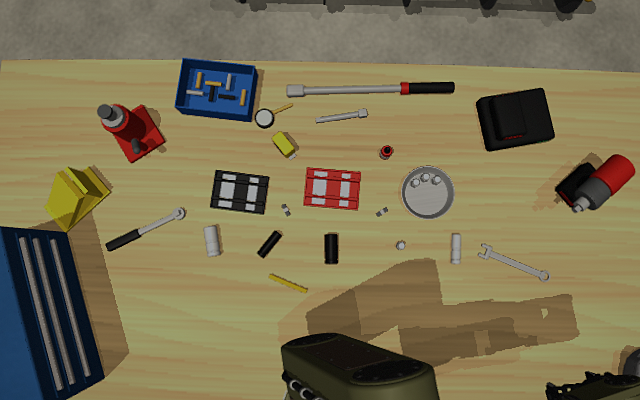

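View pics/scene0.png

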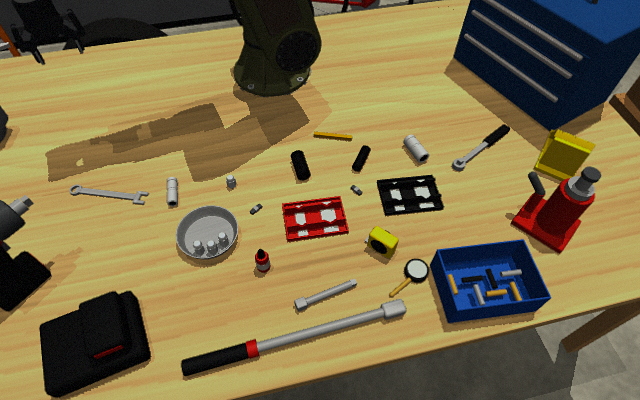

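The top view shows the chrome large socket at (212,241), impact small at (270,244), impact large at (331,248), the nut at (401,245) and chrome small at (456,248). The black tray is at (240,192), the red tray at (332,188), the dish at (428,192) and the bottle at (386,152). The scene view agrees. Next, an enlarged crop.

```bash
python3 - <<'E'
import cv2
a=cv2.imread("pics/top0.png")[160:270,195:345]; b=cv2.imread("pics/top0.png")[140:270,330:480]
cv2.imwrite("pics/c1.png",cv2.resize(a,None,fx=5,fy=5,interpolation=cv2.INTER_NEAREST))
cv2.imwrite("pics/c2.png",cv2.resize(b,None,fx=4,fy=4,interpolation=cv2.INTER_NEAREST))
E
```

```text
(no output)
```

View pics/c1.png

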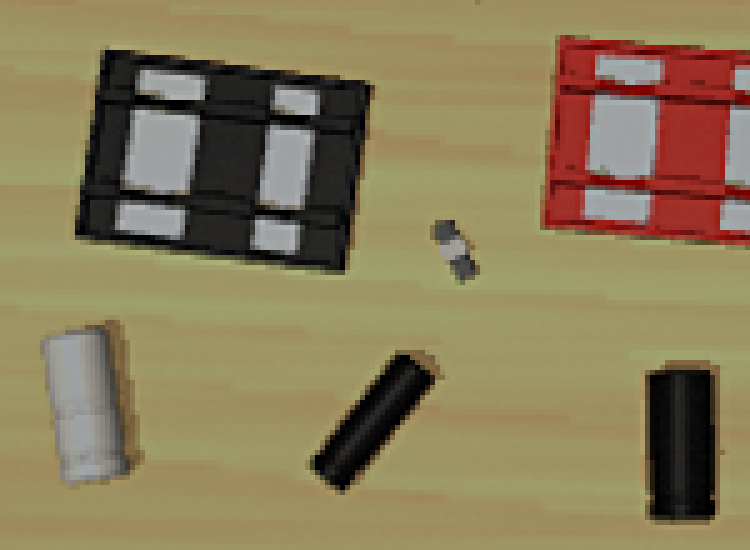

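View pics/c2.png

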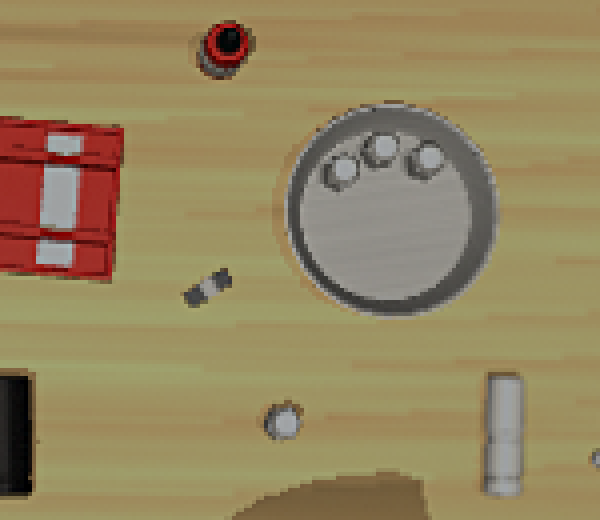

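```bash
cat > h.py <<'E'
from bench import bot
import numpy as np, cv2
def cam(n):
    c=bot.camera_model(n); R=cv2.Rodrigues(c["rvec"])[0]; t=np.array(c["tvec"])
    K=np.array([[c["fx"],0,c["cx"]],[0,c["fy"],c["cy"]],[0,0,1]]); return K,np.array([c["k1"],0,0,0.]),R,t
def ray(n,uv,z):
    K,d,R,t=cam(n); p=cv2.undistortPoints(np.asarray(uv,float).reshape(-1,1,2),K,d).reshape(-1,2)
    D=np.c_[p,np.ones(len(p))]@R; C=-R.T@t; s=(z-C[2])/D[:,2]; return (C+s[:,None]*D)[:,:2]
def proj(n,P):
    K,d,R,t=cam(n); return cv2.projectPoints(np.asarray(P,float).reshape(-1,1,3),R,t,K,d)[0].reshape(-1,2)
def masks(im):
    a=im.astype(int); mx=a.max(2); mn=a.min(2); r=a[:,:,0]-np.maximum(a[:,:,1],a[:,:,2])
    return dict(black=mx<55, grey=((mx-mn)<28)&(mx>70), red=(r>60), nowood=((mx-mn)<30)|(r>60))
def blob(m,uv,rad=25,close=0):
    m=m.astype(np.uint8)
    if close: m=cv2.morphologyEx(m,cv2.MORPH_CLOSE,np.ones((close,close)))
    n,l,st,c=cv2.connectedComponentsWithStats(m)
    k=[i for i in range(1,n) if st[i,4]>8]; i=min(k,key=lambda i:np.hypot(*(c[i]-uv))); return l==i
def rect(n,m,z):
    "min-area rectangle of the blob's pixel outline on plane z: centre, (short,long), yaw of long side"
    v,u=np.nonzero(m); q=np.concatenate([np.c_[u+a,v+b] for a in(-.5,.5) for b in(-.5,.5)])
    P=ray(n,q,z).astype(np.float32); b=cv2.boxPoints(cv2.minAreaRect(P)); e=[b[1]-b[0],b[2]-b[1]]
    e.sort(key=np.linalg.norm); L=e[1]; yaw=np.degrees(np.arctan2(L[1],L[0]))
    cen=ray(n,np.c_[u,v],z).mean(0)
    return b.mean(0).round(1),cen.round(1),[round(float(np.linalg.norm(x)),1) for x in e],round(float((yaw+90)%180-90),1)
E
cat > m.py <<'E'
from h import *
for n in("top","scene"):
    im=bot.snapshot(n); M=masks(im); K,d,R,t=cam(n); print(n,"cam",(-R.T@t).round())
    T=n=="top"
    for nm,uv,k,z in [("chrome_large",(212,241),"grey",18),("impact_small",(270,244),"black",13),("impact_large",(331,248),"black",18),("chrome_small",(456,248),"grey",13),("nut",(401,245),"grey",18),("tray_black",(240,192),"nowood",12),("tray_red",(332,188),"nowood",12),("dish",(428,192),"nowood",30),("bottle",(386,152),"nowood",70)]:
        if not T: uv=proj(n,np.r_[ray("top",[uv],z)[0],z])[0]
        m=blob(M[k],uv,close=3 if k=="nowood" else 0)
        print(nm,int(m.sum()),*rect(n,m,z))
    # pale strips & nuts in trays: components
    if T:
        for nm,(x0,y0,x1,y1) in dict(b=(208,168,272,216),r=(302,165,364,213)).items():
            s=np.zeros(im.shape[:2],bool); s[y0:y1,x0:x1]=1
            nn,l,st,c=cv2.connectedComponentsWithStats(((im.min(2)>110)&s&((im.max(2).astype(int)-im.min(2))<28)).astype(np.uint8))
            for i in range(1,nn):
                if st[i,4]>15: print(nm,st[i,4],ray(n,[c[i]],4)[0].round(1))
E
python3 m.py
```

```text
top cam [ 418.   11. 1376.]
chrome_large 389 [446.6 328.6] [446.2 328.6] [39.4, 84.5] 11.3
impact_small 254 [441.5 172.1] [442.  171.8] [27.7, 82.1] -37.2
impact_large 379 [432.7   4.1] [432.4   4.3] [35.1, 80.6] 1.2
chrome_small 274 [ 439.2 -334.2] [ 438.8 -334.6] [27.4, 81.7] -0.3
nut 56 [ 444.4 -182. ] [ 444.6 -182.8] [21.5, 24.5] -88.9
tray_black 2072 [582.7 259.8] [582.5 259.6] [108.5, 153.3] 83.8
tray_red 2090 [597.6   5.6] [597.3   5.5] [108.8, 152.7] 86.1
dish 2280 [ 589.1 -254.5] [ 589.2 -254.6] [147.5, 147.7] -88.9
bottle 122 [ 689.4 -134.9] [ 689.4 -135. ] [31.9, 35.3] 0.5
b 60 [624.8 290.6]
b 38 [617.6 221. ]
b 203 [588.1 295.4]
b 138 [580.6 226.1]
b 74 [549.3 299.3]
b 52 [542. 230.]
r 55 [638.6  37.8]
r 34 [634.1 -32.1]
r 203 [601.3  40.4]
r 126 [597.3 -29.3]
r 75 [562.9  43. ]
r 50 [558.4 -26.2]
scene cam [1163. -125.  895.]
chrome_large 287 [438.2 331.6] [437.6 332.3] [42.1, 93.4] 10.9
impact_small 240 [440.6 174.8] [441.9 173.4] [28.8, 100.4] -36.6
impact_large 375 [430.4   6.3] [431.7   6.4] [39.3, 108.6] 2.5
chrome_small 248 [ 431.6 -331.8] [ 432.9 -333. ] [28.3, 86.6] -1.7
nut 55 [ 436.7 -182.8] [ 436.7 -181.5] [25.3, 29.6] 28.6
tray_black 2092 [586.  261.5] [587.4 259.4] [116.0, 158.4] 83.9
tray_red 1797 [599.7   7.1] [600.1   7.1] [114.9, 153.4] 86.2
dish 2603 [ 590.6 -253.2] [ 593.  -252.8] [146.3, 150.4] -7.2
bottle 231 [ 715.7 -136.9] [ 717.6 -136.8] [30.4, 54.5] 3.8
```

```bash
cat > act.py <<'E'
from h import *
G=155.
TR=dict(black=(583.5,260.6,-6.2),red=(598.3,5.5,-3.7))
def ori(a):
    "tool down, fingers closing square to an axis at yaw a (deg); of the two half turns the nearer one"
    a=np.radians(a); y=np.array([-np.sin(a),np.cos(a),0]); z=np.array([0,0,-1.]); return np.c_[np.cross(y,z),y,z]
def best(p,a):
    q0=np.array(bot.read_joints()); o=[]
    for R in(ori(a),ori(a+180)):
        q=bot.ik(p,R)
        if q is not None and abs(q[5])<140: o.append((np.abs(np.array(q)-q0).max(),R))
    return min(o,key=lambda t:t[0])[1]
def pick(x,y,a,opening,z=20.5,grip=40,hi=100):
    p=[x,y,G+hi]; R=best(p,a); bot.gripper_to(opening,grip); bot.move_to(p,R)
    bot.movel([x,y,G+z],vel=120); bot.sleep(.1); f0=bot.read_ft_force()
    bot.gripper_to(0,grip); bot.sleep(.2)
    print("t",bot.read_time(),"width",bot.read_width(),"grip",bot.read_grasp_force(),"pre-f",np.round(f0,1))
    bot.movel([x,y,G+hi+10],vel=150)
def place(x,y,a,zseat,opening,hi=115,lat=True):
    "zseat: grasp-point height at seat"
    p=np.array([x,y,G+hi]); R=best(p,a); bot.move_to(p,R); u=np.array([-np.sin(np.radians(a)),np.cos(np.radians(a)),0])
    p[2]=G+zseat+8; bot.movel(p,vel=120); bot.sleep(.3); f0=np.array(bot.read_ft_force())
    p[2]=G+zseat+3.5
    while p[2]>G+zseat+.1:
        p[2]-=.5; bot.movel(p,vel=15); f=np.array(bot.read_ft_force())-f0; l=f@u
        print(round(p[2]-G-zseat,1),"fz %.1f lat %.1f"%(f[2],l))
        if lat and abs(l)>3: p+=u*np.sign(l)*.5; bot.movel(p,vel=15); f=np.array(bot.read_ft_force())-f0; print("  shift",np.sign(l),"fz %.1f lat %.1f"%(f[2],f@u))
        if f[2]>12 and abs(f@u)<5: break
    bot.gripper_to(opening); bot.sleep(.2); p[2]=G+hi; bot.movel(p,vel=150); print("placed",p.round(1),"t",bot.read_time(),"f",np.round(bot.read_ft_force(),1))
def seat(tray,loc):
    x,y,a=TR[tray]; c,s=np.cos(np.radians(a)),np.sin(np.radians(a)); return x-s*loc,y+c*loc,a
E
python3 - <<'E'
from act import *
pick(432.7,4.2,1.2,70)
bot.gripper_to
x,y,a=seat("black",35); place(x,y,a,39.5+2.5,52)
im=bot.snapshot("top"); M=masks(im); cv2.imwrite("pics/t1.png",cv2.resize(im[150:260,180:330,::-1],None,fx=5,fy=5,interpolation=cv2.INTER_NEAREST))
im=bot.snapshot("scene"); cv2.imwrite("pics/s1.png",cv2.resize(im[120:240,340:490,::-1],None,fx=5,fy=5,interpolation=cv2.INTER_NEAREST))
E
```

```text
t 4.275 width 34.64789034401001 grip 39.0951007604599 pre-f [ 0.9 -0.1 -0.8]
3.0 fz 1.3 lat 0.8
2.5 fz 0.2 lat 1.3
2.0 fz 0.2 lat 1.2
1.5 fz -0.1 lat 0.9
1.0 fz 0.3 lat 0.7
0.5 fz 3.5 lat 1.9
0.0 fz 7.8 lat 2.5
placed [587.3 295.4 270. ] t 10.3917 f [-0.7 -0.4 -1.2]
```

View pics/s1.png

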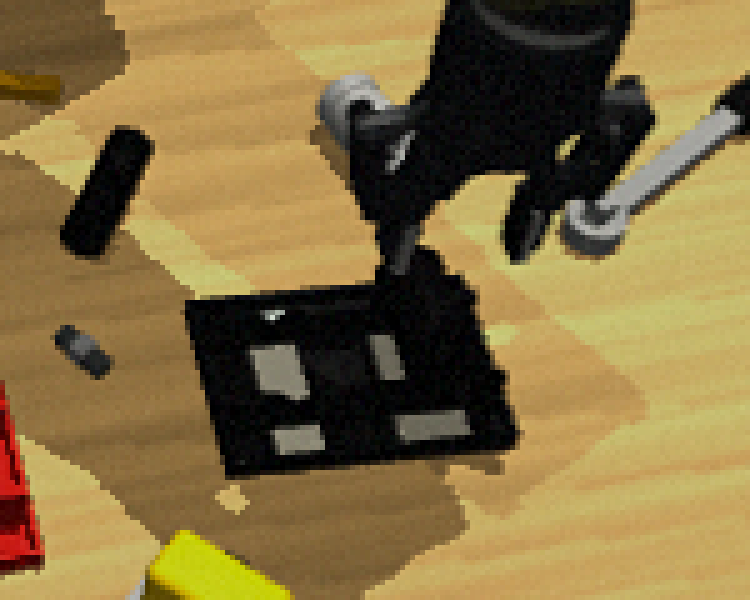

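```bash
python3 - <<'E'
from act import *
J=bot.read_joints(); bot.movej([J[0]-45]+list(J[1:]))
im=bot.snapshot("top"); cv2.imwrite("pics/t2.png",cv2.resize(im[160:260,190:330,::-1],None,fx=5,fy=5,interpolation=cv2.INTER_NEAREST))
im=bot.snapshot("scene"); cv2.imwrite("pics/s2.png",cv2.resize(im[120:240,340:490,::-1],None,fx=5,fy=5,interpolation=cv2.INTER_NEAREST)); print(bot.read_time())
E
```

```text
12.4167
```

View pics/t2.png

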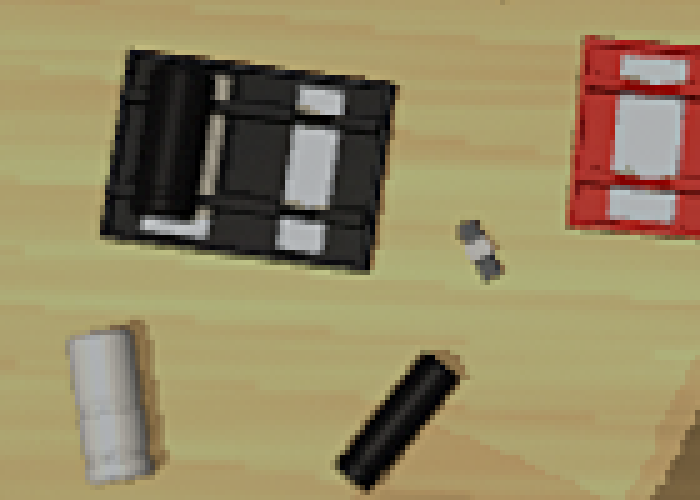

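```bash
python3 - <<'E'
from act import *
a=ray("top",[(190+182/5-.5,160+58/5-.5)],57.5)[0]; b=ray("top",[(190+173/5-.5,160+219/5-.5)],23)[0]
x,y,t=seat("black",35); u=np.array([np.cos(np.radians(t)),np.sin(np.radians(t))])
print(a,b,a-b,(a-[x,y])@u,(b-[x,y])@u)
E
```

```text
[631.46674866 289.04429994] [548.34609149 297.30248454] [83.12065717 -8.2581846 ] 44.61422335478741 -38.912136711669646
```

The crop shows the large impact socket lying across both ribs in the wide cradle, at about (226,172) to (225,204) in the full picture. It is centred within about 2 mm. Next is the small one, then chrome large.

```bash
python3 - <<'E'
from act import *
pick(441.6,172.0,-37.2,60)
x,y,a=seat("black",-35); place(x,y,a,36.4+7.5,40)
pick(446.2,328.6,11.3,70)
x,y,a=seat("red",35); place(x,y,a,39.5+2.5,52)
J=bot.read_joints(); bot.movej([J[0]-40]+list(J[1:]))
im=bot.snapshot("top"); cv2.imwrite("pics/t3.png",cv2.resize(im[160:260,205:365,::-1],None,fx=5,fy=5,interpolation=cv2.INTER_NEAREST))
im=bot.snapshot("scene"); cv2.imwrite("pics/s3.png",cv2.resize(im[160:250,270:450,::-1],None,fx=4.4,fy=4.4,interpolation=cv2.INTER_NEAREST)); print(bot.read_time())
E
```

```text
t 16.5 width 24.64375720547106 grip 39.0634560585022 pre-f [-1.   0.1  0.6]
3.0 fz -0.7 lat -0.0
2.5 fz 0.8 lat -0.2
2.0 fz 0.3 lat 0.2
1.5 fz -0.3 lat -0.5
1.0 fz -0.3 lat -0.1
0.5 fz 2.0 lat 1.3
0.0 fz 5.7 lat 3.4
  shift 1.0 fz 6.8 lat 0.3
placed [579.8 226.3 270. ] t 22.225 f [-0.8 -0.3 -0.9]
t 24.8667 width 34.789218157935984 grip 39.42790389060974 pre-f [-0.1  0.  -0.1]
3.0 fz 0.4 lat -0.4
2.5 fz 0.5 lat -0.9
2.0 fz -0.2 lat -1.2
1.5 fz 0.3 lat -0.2
1.0 fz -0.2 lat -0.6
0.5 fz 3.3 lat 1.3
0.0 fz 8.6 lat 2.0
placed [600.6  40.4 270. ] t 30.975 f [-0.2  0.4  0. ]
32.6
```

View pics/t3.png

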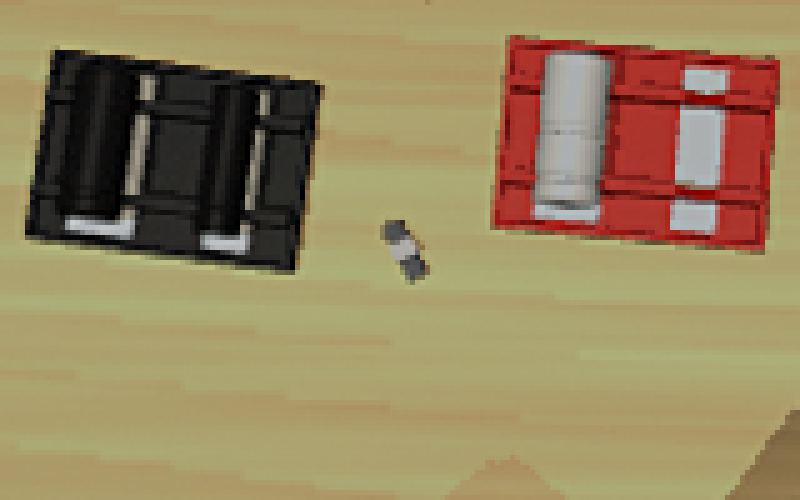

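View pics/s3.png

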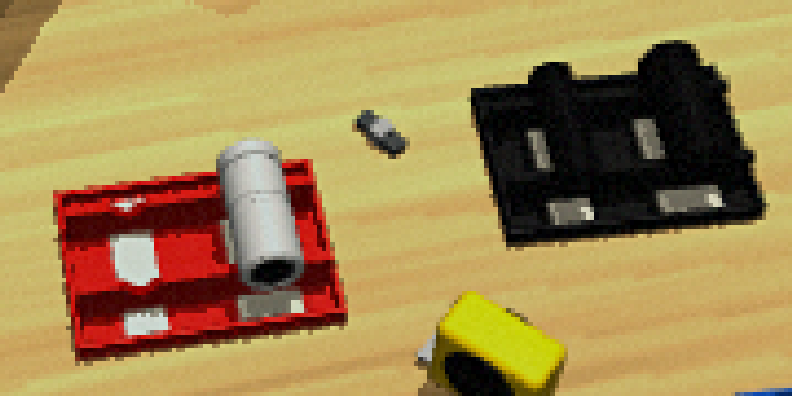

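Both impact sockets and the large chrome one are seated across both ribs, in the top view and in the scene view. In the top crop the chrome socket runs from (577,52) to (565,207). Next: the small chrome socket, the nut, then a centring check.

```bash
python3 - <<'E'
from act import *
def ends(n,tray,loc,za,f,b,off,s,zl,zh):
    x,y,t=seat(tray,loc); u=np.array([np.cos(np.radians(t)),np.sin(np.radians(t))])
    P=[ray("top",[(off[0]+p[0]/s-.5,off[1]+p[1]/s-.5)],z)[0] for p,z in((f,zh),(b,zl))]
    print(tray,loc,[round(float((p-[x,y])@u),1) for p in P])
ends("top","red",35,39.5,(578,52),(566,208),(205,160),5,24,57)
ends("top","black",-35,36.4,(237,82),(224,236),(205,160),5,26,49)
ends("top","black",35,39.5,(108,60),(93,220),(205,160),5,24,57)
pick(439.0,-334.3,-0.5,60)
x,y,a=seat("red",-35); place(x,y,a,36.4+7.5,40)
# nut
p=[444.5,-182.4,G+100]; R=best(p,0); bot.gripper_to(45,30); bot.move_to(p,R)
im=bot.snapshot("top"); p[2]=G+20.5; bot.movel(p,vel=120); bot.gripper_to(0,25); bot.sleep(.3)
print("nut width",bot.read_width(),bot.read_grasp_force(),bot.read_time())
im=bot.snapshot("top"); cv2.imwrite("pics/t4.png",cv2.resize(im[150:270,300:460,::-1],None,fx=5,fy=5,interpolation=cv2.INTER_NEAREST))
E
```

```text
red 35 [39.4, -41.0]
black -35 [41.8, -39.4]
black 35 [43.7, -39.9]
t 35.1333 width 24.66118709531938 grip 38.95010054111481 pre-f [-0.2 -0.  -0.3]
3.0 fz 0.5 lat 0.4
2.5 fz -0.3 lat 0.3
2.0 fz -1.0 lat 0.5
1.5 fz -0.1 lat 0.0
1.0 fz 0.1 lat 0.1
0.5 fz 2.7 lat 1.9
0.0 fz 7.8 lat 1.9
placed [596.  -29.4 270. ] t 41.2583 f [-0.7 -1.1 -1.3]
nut width 22.76104202631684 24.423891864717007 43.8333
```

View pics/t4.png

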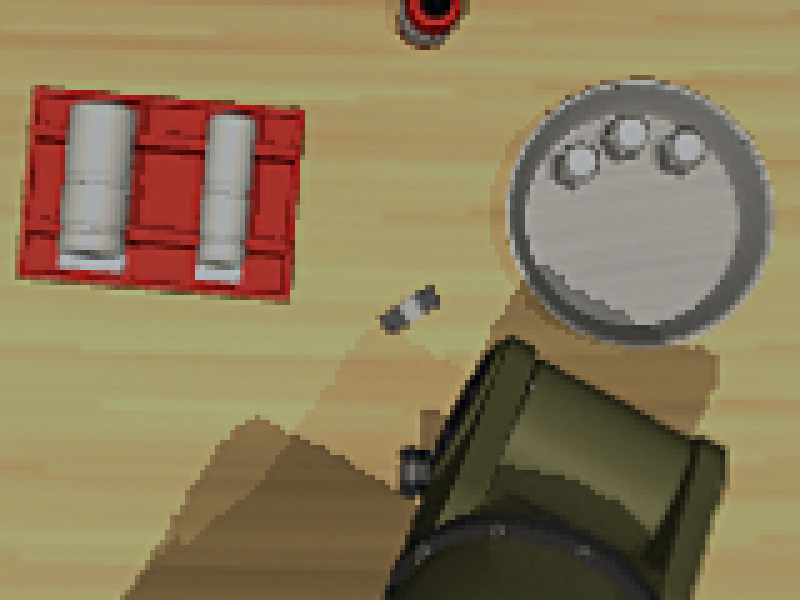

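Red tray: both chrome sockets are seated and centred. The sockets read about 1.35 mm narrow, so the nut's 22.8 means 24.1, which is across its corners. I'll open, turn 30° and regrip.

```bash
python3 - <<'E'
from act import *
p=np.array([444.5,-182.4,G+20.5]); bot.gripper_to(45); 
q=p+[0,0,60]; bot.movel(q,vel=150); R=best(q,30); bot.move_to(q,R); bot.movel(p,vel=120)
bot.gripper_to(0,30); bot.sleep(.3)
print("nut width",bot.read_width(),bot.read_grasp_force(),bot.read_ft_force(),bot.read_time())
E
```

```text
nut width 21.117795192605865 29.33023343794048 [-0.84565036  0.93636728  6.8359658 ] 48.2833
```

```bash
python3 - <<'E'
from act import *
p=np.array([444.5,-182.4,G+21.5])
for a in(38,22):
    bot.gripper_to(38); q=p+[0,0,30]; bot.movel(q,vel=150); bot.move_to(q,best(q,a)); bot.movel(p,vel=100)
    bot.gripper_to(0,40); bot.sleep(.3); w=bot.read_width()
    print(a,"nut width",w,bot.read_grasp_force(),np.round(bot.read_ft_force(),1),bot.read_time())
    if w<20.2: break
E
```

```text
38 nut width 20.054167063047576 39.75146667798981 [-1.5  0.1  7. ] 50.2417
```

```bash
python3 - <<'E'
from act import *
p=np.array([444.5,-182.4,G+110]); bot.movel(p,vel=150); print("held",bot.read_width(),bot.read_grasp_force())
N=ray("top",[(300+u/5-.5,150+v/5-.5) for u,v in((578,162),(627,135),(685,148))],36)
D=np.array([589.4,-254.5]); print(N-D, np.hypot(*(N-D).T))
m=N.mean(0)-D; m/=np.hypot(*m); a=np.degrees(np.arctan2(m[1],m[0])); print("dish yaw",a)
t=D-20*m; place(*t,a,25.5,36,lat=False)
J=bot.read_joints(); bot.movej([J[0]-35]+list(J[1:]))
im=bot.snapshot("top"); cv2.imwrite("pics/t5.png",cv2.resize(im[130:250,205:465,::-1],None,fx=3,fy=3))
a=im[150:240,385:475,::-1]
s=bot.snapshot("scene"); s=s[165:280,160:270,::-1]
cv2.imwrite("pics/d5.png",np.hstack([cv2.resize(a,(390,390)),cv2.resize(s,(390,390))])); print(bot.read_time())
E
```

```text
held 20.373600931314463 39.092310522682965
[[ 26.65170324  35.09982931]
 [ 42.00489785   8.45491313]
 [ 35.58627844 -23.12252858]] [44.07166099 42.84736864 42.4385973 ]
dish yaw 11.08971812742527
3.0 fz 1.0 lat -0.0
2.5 fz 1.9 lat -0.5
2.0 fz 1.8 lat 0.2
1.5 fz 0.8 lat 0.4
1.0 fz 0.2 lat 0.0
0.5 fz 4.8 lat 1.5
0.0 fz 9.8 lat 3.4
placed [ 569.8 -258.3  270. ] t 55.9917 f [-0.2  0.4 -0.4]
57.4917
```

View pics/t5.png

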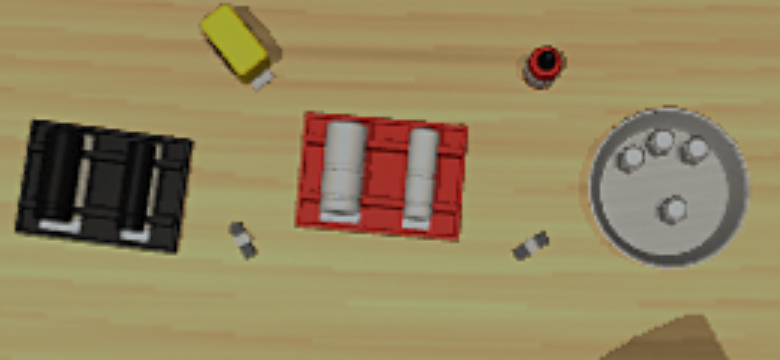

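View pics/d5.png

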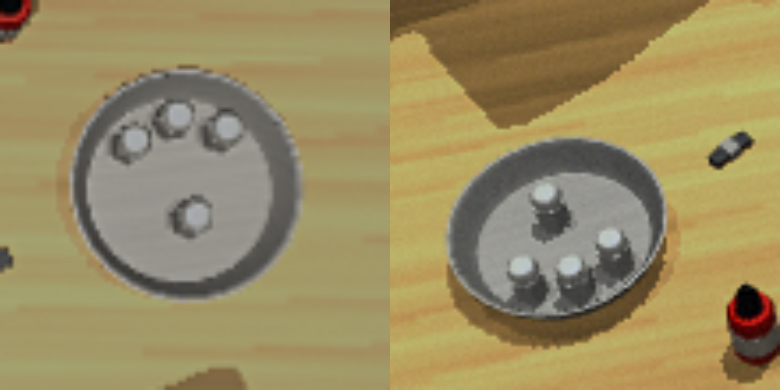

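The nut stands upright on the dish floor, at about (672,210) in the crop. All four sockets are seated and the bottle is untouched at (545,65). Handing in.

```bash
python3 -c "
from bench import bot
print(bot.hand_in())"
```

```text
the job is handed in; nothing more can be done
None
```

I handed the job in at about 57 s: in the last pictures all four sockets lie centred across both ribs of their cradles, the wheel nut stands upright on the dish floor, and the red bottle is where it was.

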